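Hang the slotted plate on the rail pin

TASK

Take the slotted aluminium plate out of the grey rack and hang it on the headed pin of the rail stand: slide its slot sideways over the pin, behind the pin's head, until the end of the slot meets the pin, then lower it so that the pin sits at the top of the pocket, and let go so that the plate hangs straight and still. Work gently by feel (never press on the stand with more than 20 N) and keep the plate upright while you carry it. Leave the other things on the table alone.

Things in the scene. Friction and masses are not known exactly. Their poses are not given: they have to be found in the camera images.
- plate_center (a point): Centre of the loose aluminium hanger plate (0.3 to 0.48 kg), which stands upright in the rack at the start, underside 10 mm above the table. Axes: x through its 10 mm thickness, y along its width, z up. 195 mm tall (z -97.5 to +97.5 from here). Main panel: y -43.5 to +46.5, z -97.5 to +52.5; above it a gripping tab. Its centre of mass lies below the pocket.
- plate_tab (a point): Middle of the plate's gripping tab (40 wide along y, 45 tall, 10 thick), 75 mm above plate_center, same axes; the tab's top is 22.5 mm above this point. Grip it across the thickness, here or higher, so that the fingers stay above the rail, and firmly (40 N or more), or the plate swivels in the fingers.
- plate_seat (a point): Point of the plate where the pin's axis lies when it hangs home, 25.5 mm above plate_center, same axes. From here: pocket 13 wide (y -6.5 to +6.5), flat ceiling at z +5; below it the slot, 16 high (z -23 to -7), open at the plate's +y edge, ends at y -6.5 in a wall that runs straight up as the pocket's wall. Sliding on, the pin should be at slot mid-height: 15 mm below this point.
- stand: Fixed rail stand; origin: centre of the base's underside on the table; x from the pin side to the back, y along the rail, z up. Base 130 (x) by 220 (y), 10 thick. Aluminium rail 30x30, 230 long, front face at x = 0, z 140 to 170, on two posts at y +-95 behind that face (foot blocks reach x -26, z 21). The headed pin sticks out of the front face towards -x.
- pin_gap (a point): Point on the stand at x -11, y 0, z 155 of its frame, same axes: height of the pin's axis, middle of the 16 mm gap (x -8 to +8 from here) between the pin's flange and its head. The pin itself is clamped firmly at a y anywhere from -40 to +40 mm of here; this is not measured and differs each time: find it by feel, or see it.
- rail_front (a point): Point on the middle of the rail's front face, at pin height (x 0, y 0, z 155 of the stand), same axes. From here the pin has a flange 26 wide, 3 thick; a smooth round shank of 10 mm diameter (x -19 to -3); a head of 22 mm diameter (x -25 to -19), wider than the slot, so the plate goes on only along y, from either side, slot mouth leading.
- rack: Fixed grey plastic block, 70 (x) by 130 (y), 39 tall; origin at the centre of its underside on the table. Along its y runs a groove 12 wide, open at the top and both ends, floor 10 above the table, in which the plate stands (plate axes about parallel to the rack's).
- bush_a: Bystander: upright black plastic spacer bush, 45 mm across, 88 tall (mm); origin at the middle of its underside. To be left alone.
- gearhead_a: Bystander: black 60 mm cube gearhead with a yellow shaft cap, 80x61x60 (mm); origin at the middle of its underside. To be left alone.
- grease_tin: Bystander: round white tin with a green lid label, 67 across, 36 tall (mm); origin at the middle of its underside. To be left alone.
- hex_key: Bystander: bent steel hex key, 33x93x6 (mm); origin at the middle of its underside. To be left alone.
- marker: Bystander: blue and white marker pen lying down, 18x127x18 (mm); origin at the middle of its underside. To be left alone.
- plate: The same plate; origin at the centre line of its underside, 97.5 mm below plate_center, same axes.
Not all that is in view belongs to the job. Of the things like the plate, leave any that is purple or turquoise; of the rest the larger one is meant.

How it is judged (in metres and radians):
On the way, in this order (a step that is already met when the one before it is completed fails the run):
1. the plate is lifted clear out of the rack (z of plate_center in the frame of rack above 0.14 m), for 0.1 s.
2. the plate is at slot height behind the line of the pin head, on the pin stretch of the rail (x of plate_seat in the frame of stand between -0.0155 and -0.0065 m and y of plate_seat in the frame of stand between -0.045 and 0.045 m and z of plate_seat in the frame of stand between 0.158 and 0.18 m), for 0.1 s.
At the end, for the whole second after the job is handed in: The plate hangs released behind the pin head: plate_seat within 4 mm of the pin height (155 mm), 5.5 mm of mid-gap, 45 mm of the middle of the rail; upright within 0.12 rad, parallel to the rail within 0.2 rad, at rest (x of plate_seat in the frame of stand between -0.0165 and -0.0055 m and y of plate_seat in the frame of stand between -0.045 and 0.045 m and z of plate_seat in the frame of stand between 0.151 and 0.159 m and angle between plate_center's own z axis and vertical below 0.12 rad and angle between the x axis of plate_center and the x axis of stand, either way round below 0.2 rad and linear speed of plate below 0.02 m/s and angular speed of plate below 0.2 rad/s); the robot touches nothing.
It fails at once if the plate or the robot presses on the stand with more than 20 N (contact force between any of plate, the arm, the fingers and stand above 20 N).
It fails at once if the plate is tilted by more than 0.13 rad (angle between plate_center's own z axis and vertical above 0.13 rad).
It fails at once if a bystander is moved by more than 20 mm (distance of any of bush_a, gearhead_a, grease_tin, hex_key, marker from where it was at the start of the episode above 0.02 m).
It also fails if it takes over 64 s, if anything falls off the work surface, if the arm or the gripper's body presses on something with over 40 N, if the wrist force passes 120 N, or if a joint passes its speed limit or range.

ROBOT

A 6-joint arm with a two-finger parallel gripper is mounted at the origin on a cart in front of the work surface, level with it; the furniture and walls round the work are solid. World frame = base frame: x ahead of the robot, y to its left, z up, the work surface at z = 0. Lengths are in m, angles in degrees, forces in N, time in s.
With the tool pointing down it reaches from about 0.275 to 0.75 m from the base axis. Payload 10.2 kg.
Tool frame: the origin (TCP) lies midway between the tips of the shut fingers; the grasp point (between the pads) lies ctrl.grip_point_offset behind it (ctrl.grip_point_offset is the distance from the TCP to the grasp point, in m); z points along the fingers, y is the line along which they close (so a half turn about z gives the same grasp; the last joint's range is limited). The gripper opens to 88 mm and grips with 3 to 60 N. Pads are 18 mm wide; open, the fingers measure 123 mm over their backs; the gripper's body (75 mm by 187 mm) begins 45 mm behind the grasp point.
Start: joints at [-80.982, 17.928, 85.812, -0, 76.261, -12.8], TCP at [0.195, -0.487, 0.239] pointing down, gripper open.
Joint ranges: [-168.41, 168.41], [-55.51, 124.54], [10.69, 146.95], [-70.63, 250.63], [1, 178], [-165.06, 165.06]. Speed limits (degrees/s): [136.94, 136.94, 172.46, 180, 180, 180].

INTERFACE

Orientations are given as a 3x3 rotation matrix whose columns are the frame's x, y, z axes.
In Python, from workcell import ctrl gives the robot as it stands. The module is installed in compiled form; this text tells all that it offers.
- The arm moves only by the tool arm_command, never from a script. Its argument "targets" is a list of rows, each a list of 5 numbers: the shift along the tool's x, y, z in mm, then the turn about the tool's z in degrees, then the opening in per cent of the stroke, from 0 (shut) to 100 (fully open). A call has 1 to 20 rows; each row is the pose to reach, as a shift and turn from the pose commanded when the call began, along the tool's axes at that moment; what a row does not reach only later rows make up. A row lasts 1/12 s, in which the tool goes at most 41.7 mm and 7.16 degrees, less where a joint would pass 70% of its speed; a pose out of reach is approached as far as the arm can. A call with a gripper value outside its range is refused whole. The fingers move at their own pace and stop on an object; the grip force is fixed at half the most. Time passes only in rows, so rows that repeat a pose let the fingers close. It gives the time, the measured TCP pose, the force, the opening and the grip force at its end, in the units of the state.
- ctrl.sense(): the state, without advancing time (a new reading comes with each control period).
- ctrl.grab_frame(name): name is "side" or "top"; returns the picture (420x560x3 uint8, red, green, blue); there is no depth.
- ctrl.camera_info(name): a dict with "fx", "fy", "cx", "cy" (pixels), "k1" (the pictures are not rectified: a ray, as slopes to the right and down, at radius r is drawn at 1 + k1 r^2 times it, then the intrinsics apply), "R" (3x3) and "t" (3): a world point X has camera coordinates R X + t. Camera axes: x right, y down, z forward; pixel columns grow to the right and rows downward; lengths in m; the calibration is good to about 2 mm. A picture is of the moment at which its call begins. camera_info takes no time and is no camera call.
- ctrl.sign_off(): hands the job in; it is judged then, once.
Trained networks look in the newest picture that a camera, given by its name, has taken for a name from the list of things; names that differ only in an ending like _2 or _b are one class to them, and where a whole thing is asked for, a point or a joint stands for the part that bears it (a point fixed in the world has none). Each returns a list of dicts, best first, with "score" (0 to 1); they miss things now and then, are a little off and sometimes report something else, mostly with a low value. They report only what shows in the picture. A call takes as long as a camera call. They do not tell look-alikes from the thing itself.
- ctrl.recognise(name, camera): "box" ([left, top, right, bottom] in pixels, round what is visible of it).
- ctrl.cut_out(name, camera): "region" (420x560 bool, what is visible of it) and "box" ([left, top, right, bottom] in pixels, round what is visible of it).
- ctrl.pinpoint(name, camera): "position" ([row, column] in pixels: a listed point, or the origin of a listed thing).
The state is a dict: "time": time; "joint_pos": joint angles; "qvel": joint speeds; "tau": joint torques, N m; "ee_pos": TCP position; "orientation": TCP orientation; "contact_force": force on the tool from outside, world axes, zero at the start; "wrist_torque": the same for the moment, N m; "finger_gap": finger opening in m; "gripper_force": force on a finger pad.
Only numpy, scipy, OpenCV 4.12 (cv2) and the standard library are available. Lean on these libraries where they do the work, as an engineer would, in place of code of your own. Each camera call takes 0.05 s, during which the arm holds its last target. There are 200 camera calls.

## Working session

There is one attempt and no reset: what is moved stays moved. The work goes in short steps, Python scripts to look and compute and a tool call to move; the robot and the scene stay as the last step left them, time stands still between calls to the robot, and variables do not carry over. Pictures are saved under pics/ and viewed, at most 10 in all, crops included, and the job is handed in when it is done.

Besides the shell and the picture viewer there is one more tool, called as name(argument=value, ...) on one line, values as JSON. arm_command: Moves the arm, as the interface text tells. Its arguments: {"type":"object","properties":{"targets":{"type":"array","items":{"type":"array","items":{"type":"number"}}}},"required":["targets"]}

```bash
mkdir -p pics; cat > h.py <<'E'
import numpy as np, cv2
from workcell import ctrl
def ray(cam,px):  # px=(row,col) -> origin, dir in world
    c=ctrl.camera_info(cam); R=np.array(c['R']);t=np.array(c['t'])
    d=np.array([(px[1]-c['cx'])/c['fx'],(px[0]-c['cy'])/c['fy']]); u=d.copy()
    for _ in range(20): u=d/(1+c['k1']*(u@u))
    return -R.T@t, R.T@np.array([u[0],u[1],1])
def atz(cam,px,z):
    o,d=ray(cam,px); return o+d*(z-o[2])/d[2]
def tri(p1,p2,c1='side',c2='top'):
    o1,d1=ray(c1,p1);o2,d2=ray(c2,p2)
    s=np.linalg.lstsq(np.c_[d1,-d2],o2-o1,rcond=None)[0]
    a=o1+d1*s[0];b=o2+d2*s[1]; return (a+b)/2,np.linalg.norm(a-b)
def proj(cam,X):
    c=ctrl.camera_info(cam); p=np.array(c['R'])@X+np.array(c['t']); u=p[:2]/p[2]; u=u*(1+c['k1']*(u@u))
    return np.array([u[1]*c['fy']+c['cy'],u[0]*c['fx']+c['cx']])
def save(cam,name,box=None,k=1):
    f=ctrl.grab_frame(cam)
    if box: f=f[box[1]:box[3],box[0]:box[2]]
    cv2.imwrite('pics/'+name,cv2.resize(f[:,:,::-1],None,fx=k,fy=k,interpolation=cv2.INTER_CUBIC))
E
python3 - <<'E'
from h import *
np.set_printoptions(precision=4,suppress=True)
for c in ('side','top'):
    save(c,c+'0.png',None,1.4); i=ctrl.camera_info(c); print(c,i['fx'],-np.array(i['R']).T@np.array(i['t']))
    for n in ('plate_center','plate_tab','plate_seat','stand','rail_front','pin_gap','rack','gearhead_a','bush_a'):
        print(n,[(np.round(d['position'],1).tolist(),round(d['score'],2)) for d in ctrl.pinpoint(n,c)])
    print('plate',[(d['box'],round(d['score'],2)) for d in ctrl.recognise('plate',c)])
s=ctrl.sense();print(s['time'],s['ee_pos'],s['orientation'],ctrl.grip_point_offset,s['contact_force'])
E
```

```text
side 405.61132229768964 [0.4605 0.8191 0.5018]
plate_center [([318.9, 267.7], 0.93), ([319.0, 340.1], 0.8), ([250.9, 282.2], 0.78), ([215.1, 265.5], 0.65)]
plate_tab [([287.8, 265.9], 0.76), ([288.1, 344.1], 0.74), ([183.5, 262.6], 0.73), ([212.7, 282.1], 0.68)]
plate_seat [([308.4, 341.7], 0.97), ([205.5, 266.6], 0.79), ([238.5, 282.1], 0.7), ([303.7, 266.7], 0.69)]
stand [([211.1, 308.6], 0.63), ([236.7, 282.5], 0.25)]
rail_front [([211.4, 307.3], 0.75), ([156.6, 306.8], 0.67)]
pin_gap [([158.3, 313.7], 0.62)]
rack [([296.2, 283.9], 0.86), ([296.6, 286.5], 0.73), ([237.4, 282.2], 0.67)]
gearhead_a [([243.6, 204.3], 0.75)]
bush_a [([248.4, 360.1], 0.76)]
plate [([274.7, 199.6, 293.0, 310.4], 0.91), ([326.6, 278.7, 358.4, 365.9], 0.89), ([258.9, 277.5, 279.4, 365.6], 0.88), ([255.8, 171.8, 273.0, 263.6], 0.56), ([277.4, 139.6, 340.0, 232.1], 0.25)]
top 434.112657644005 [0.411  0.0806 0.9699]
plate_center [([220.9, 222.2], 0.83), ([189.2, 292.6], 0.82), ([266.7, 167.9], 0.67), ([215.6, 160.8], 0.65), ([235.7, 407.1], 0.43)]
plate_tab [([212.5, 220.0], 0.95), ([185.7, 296.5], 0.77), ([
[... 160 characters left out ...]
2, 296.2], 0.77), ([293.2, 309.5], 0.61)]
stand [([241.1, 389.7], 0.61), ([227.7, 410.2], 0.58)]
rail_front [([226.0, 407.3], 0.72)]
pin_gap [([233.3, 409.7], 0.98)]
rack [([225.4, 226.7], 0.74), ([305.5, 266.2], 0.5), ([297.4, 360.1], 0.48)]
gearhead_a [([141.5, 309.5], 0.83), ([237.4, 387.2], 0.48)]
bush_a [([294.2, 310.5], 0.62), ([212.0, 220.1], 0.59)]
plate [([272.0, 174.4, 317.3, 214.3], 0.93), ([145.0, 262.4, 186.7, 279.9], 0.87), ([340.3, 200.0, 469.8, 275.7], 0.73), ([142.0, 202.2, 182.0, 231.1], 0.69), ([193.1, 206.4, 246.9, 231.0], 0.68)]
1.1 [ 0.1951 -0.4874  0.2387] [[ 0.9284  0.3717  0.    ]
 [ 0.3717 -0.9284 -0.0001]
 [-0.      0.     -1.    ]] 0.0187 [-0.4181 -0.1702 -1.1147]
```

View pics/side0.png

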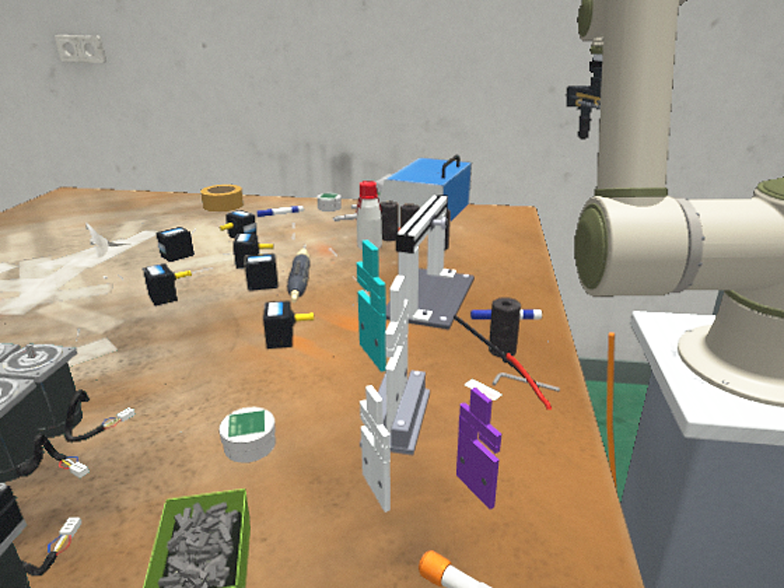

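View pics/top0.png

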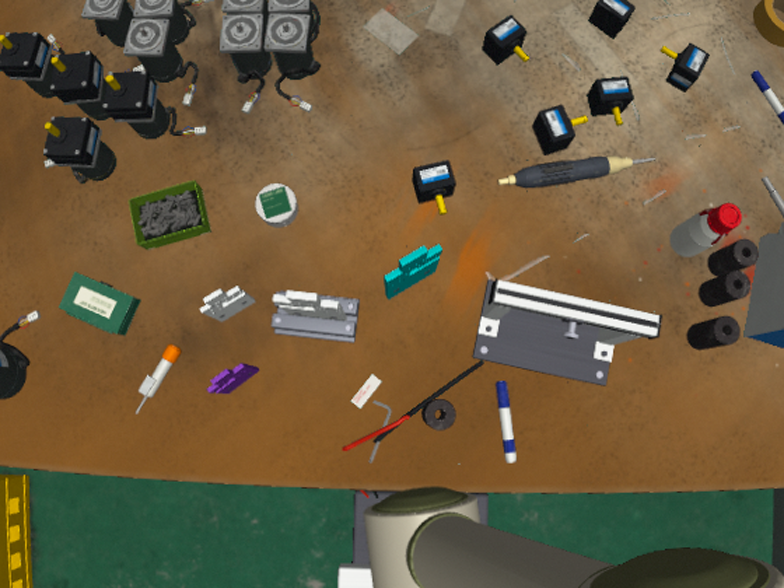

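Side: the teal plate is at (372,305) and purple at (478,450). A small silver plate stands loose at (375,450), and a larger silver one stands in the rack at (397,330).
Top: teal (413,268), purple (232,378), small silver (228,302), and the silver plate in the rack (315,305). The plate in the rack is the one meant. The pin head shows at (571,327) in the top view and points towards the robot.

A close crop will check the choice and give the edges.

```bash
python3 - <<'E'
from h import *
a=ctrl.grab_frame('side')[185:330,240:320]; b=ctrl.grab_frame('top')[190:285,180:270]; c=ctrl.grab_frame('top')[190:285,325:485]
A=cv2.resize(a,(330,598),interpolation=2);B=cv2.resize(b,None,fx=3.1,fy=3.1,interpolation=2)[:299];C=cv2.resize(c,None,fx=2.9,fy=2.9,interpolation=2)[:299]
im=np.zeros((598,800,3),np.uint8);im[:,:330]=A;im[:B.shape[0],335:335+B.shape[1]]=B;im[300:300+C.shape[0],335:335+min(464,C.shape[1])]=C[:,:464]
cv2.imwrite('pics/crop1.png',im[:,:,::-1])
E
```

```text
(no output)
```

View pics/crop1.png

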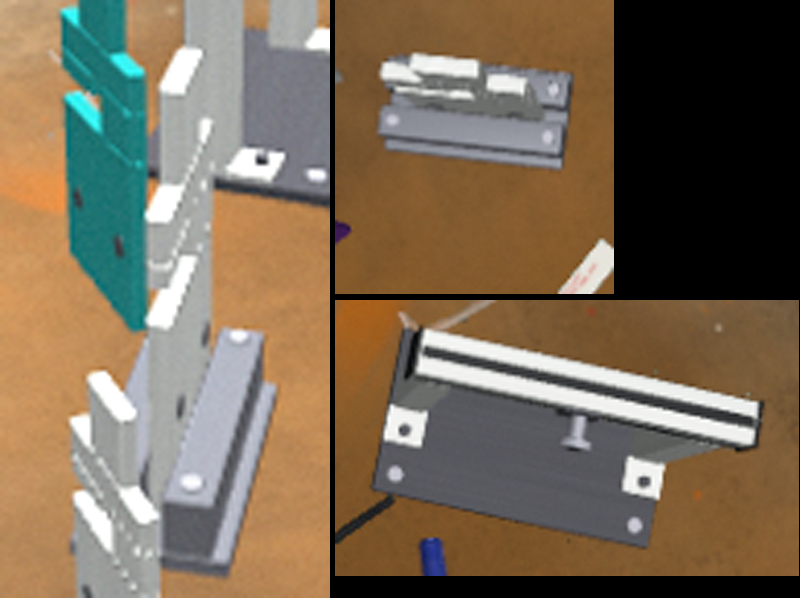

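The crop shows the large silver plate in the rack, with its slot mouth facing the camera side (world +y), so it goes on moving in +y. The pin shank sits at about (576,425) in the crop.

```bash
python3 - <<'E'
from h import *
np.set_printoptions(precision=4,suppress=True)
for n,p,q in (('tab',(212.7,282.1),(212.5,220)),('cen',(250.9,282.2),(220.9,222.2)),('seat',(238.5,282.1),(217.9,220.5)),('pin_gap',(158.3,313.7),(233.3,409.7)),('railf',(156.6,306.8),(226,407.3))):
    print(n,*tri(p,q))
B=lambda x,y:(190+y/3.1,180+(x-335)/3.1)
C=lambda x,y:(190+(y-300)/2.9,325+(x-335)/2.9)
print('tabtop',*[atz('top',B(*p),.205) for p in((412,55),(478,62),(478,77),(410,72))])
print('shoulderR',*[atz('top',B(*p),.16) for p in((488,77),(525,80),(525,92))])
print('rack',*[atz('top',B(*p),.039) for p in((570,74),(378,130),(566,152))])
print('railtop FL FR BR BL',*[atz('top',C(*p),.17) for p in((418,376),(757,446),(762,402),(425,329))])
print('shank',atz('top',C(576,425),.16),'head',atz('top',C(576,444),.16))
print('base',*[atz('top',C(*p),.01) for p in((374,489),(647,546))])
E
```

```text
tab [0.5434 0.1966 0.1819] 0.004172738343434297
cen [0.5407 0.2024 0.1073] 0.008147117988125624
seat [0.5418 0.2023 0.1333] 0.006203807570696866
pin_gap [ 0.5139 -0.1623  0.1583] 0.001923013175284599
railf [ 0.5291 -0.1563  0.1639] 0.002158909147558593
tabtop [0.5454 0.221  0.205 ] [0.5423 0.1823 0.205 ] [0.5335 0.1819 0.205 ] [0.5354 0.2216 0.205 ]
shoulderR [0.5409 0.1817 0.16  ] [0.5397 0.159  0.16  ] [0.5323 0.1586 0.16  ]
rack [0.5641 0.1392 0.039 ] [0.5206 0.2725 0.039 ] [0.5091 0.14   0.039 ]
railtop FL FR BR BL [ 0.5431 -0.0523  0.17  ] [ 0.5024 -0.2784  0.17  ] [ 0.5318 -0.2832  0.17  ] [ 0.5742 -0.0569  0.17  ]
shank [ 0.515  -0.1587  0.16  ] head [ 0.5024 -0.1585  0.16  ]
base [ 0.4811 -0.0451  0.01  ] [ 0.4414 -0.2581  0.01  ]
```

arm_command(targets=[[30, -27, -50, -3, 100], [575, -511, -100, -64, 100], [575, -511, -100, -64, 100], [575, -511, -100, -64, 100], [575, -511, -100, -64, 100], [575, -511, -100, -64, 100], [575, -511, -100, -64, 100], [575, -511, -100, -64, 100], [575, -511, -100, -64, 100], [575, -511, -100, -64, 100], [575, -511, -100, -64, 100], [575, -511, -100, -64, 100], [575, -511, -100, -64, 100], [575, -511, -100, -64, 100], [575, -511, -100, -64, 100], [575, -511, -100, -64, 100], [575, -511, -100, -64, 100], [575, -511, -100, -64, 100], [575, -511, -100, -64, 100], [575, -511, -100, -64, 100]])

```text
time: 2.92
ee_pos: [0.5402, 0.2055, 0.3376]
orientation: [[0.068, 0.998, -0.001], [0.998, -0.068, 0.001], [0.001, -0.001, -1.0]]
contact_force: [-1.1, -1.2, -0.4]
finger_gap: 0.0879
gripper_force: 0.0
```

arm_command(targets=[[0, 0, 30, 0, 100], [0, 0, 60, 0, 100], [0, 0, 90, 0, 100], [0, 0, 110, 0, 100], [0, 0, 120, 0, 100], [0, 0, 120, 0, 100], [0, 0, 120, 0, 100]])

```text
time: 3.5
ee_pos: [0.5393, 0.2005, 0.2197]
orientation: [[0.073, 0.997, 0.001], [0.997, -0.073, 0.0], [0.0, 0.001, -1.0]]
contact_force: [-0.4, -0.5, 0.4]
finger_gap: 0.0884
gripper_force: 0.0
```

```bash
python3 - <<'E'
from h import *
print(ctrl.sense()['ee_pos'])
a=ctrl.grab_frame('side')[140:330,220:360]; b=ctrl.grab_frame('top')[150:290,160:280]
A=cv2.resize(a,(440,597),interpolation=2);B=cv2.resize(b,None,fx=3,fy=3,interpolation=2)
im=np.zeros((597,800,3),np.uint8);im[:,:440]=A;im[:B.shape[0],440:]=B
cv2.imwrite('pics/c2.png',im[:,:,::-1])
E
```

```text
[0.53931727 0.20054791 0.21965814]
```

View pics/c2.png

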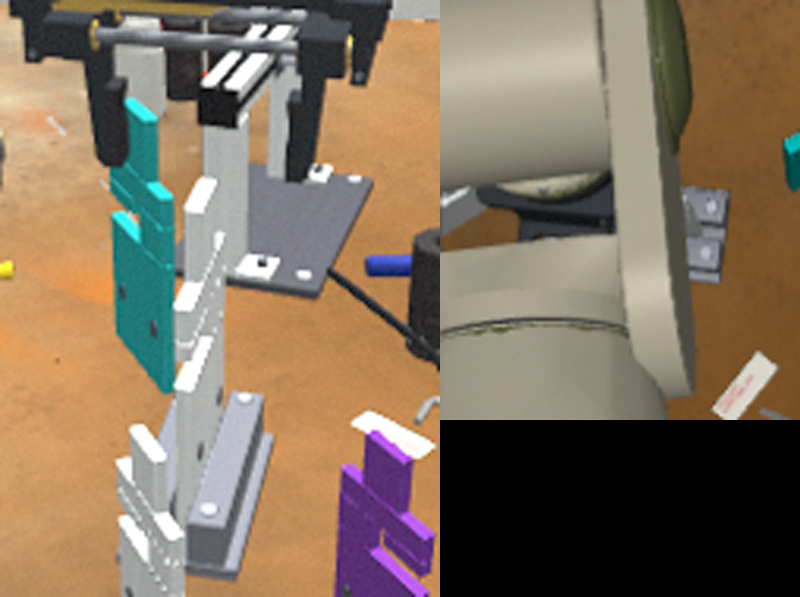

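The fingers straddle the tab evenly: tips at (112,165) and (300,180), tab top at (205,185). The teal plate is well behind. Next I descend and close.

arm_command(targets=[[0, 0, 25, 0, 100], [0, 0, 45, 0, 100], [0, 0, 51, 0, 100], [0, 0, 51, 0, 60], [0, 0, 51, 0, 40], [0, 0, 51, 0, 25], [0, 0, 51, 0, 20], [0, 0, 51, 0, 15], [0, 0, 51, 0, 5], [0, 0, 51, 0, 0], [0, 0, 51, 0, 0], [0, 0, 51, 0, 0], [0, 0, 51, 0, 0]])

```text
time: 4.68
ee_pos: [0.539, 0.2007, 0.1677]
orientation: [[0.073, 0.997, -0.0], [0.997, -0.073, -0.0], [-0.0, -0.0, -1.0]]
contact_force: [0.0, 0.2, -1.2]
finger_gap: 0.0233
gripper_force: 0.0
```

arm_command(targets=[[0, 0, 0, 0, 0], [0, 0, 0, 0, 0], [0, 0, 0, 0, 0], [0, 0, 0, 0, 0], [0, 0, 0, 0, 0], [0, 0, 0, 0, 0]])

```text
time: 5.18
ee_pos: [0.5391, 0.2007, 0.1677]
orientation: [[0.073, 0.997, 0.0], [0.997, -0.073, 0.0], [0.0, 0.0, -1.0]]
contact_force: [1.4, 0.4, -1.1]
finger_gap: 0.0095
gripper_force: 30.0
```

arm_command(targets=[[0, 0, -2, 0, 0], [0, 0, -5, 0, 0], [0, 0, -10, 0, 0], [0, 0, -17, 0, 0], [0, 0, -26, 0, 0], [0, 0, -37, 0, 0], [0, 0, -49, 0, 0], [0, 0, -62, 0, 0], [0, 0, -76, 0, 0], [0, 0, -90, 0, 0], [0, 0, -104, 0, 0], [0, 0, -118, 0, 0], [0, 0, -132, 0, 0], [0, 0, -145, 0, 0], [0, 0, -157, 0, 0], [0, 0, -167, 0, 0], [0, 0, -175, 0, 0], [0, 0, -180, 0, 0], [0, 0, -183, 0, 0], [0, 0, -184, 0, 0]])

```text
time: 6.85
ee_pos: [0.539, 0.2007, 0.3519]
orientation: [[0.073, 0.997, -0.0], [0.997, -0.073, -0.0], [-0.0, -0.0, -1.0]]
contact_force: [-0.7, 1.1, -4.7]
finger_gap: 0.0096
gripper_force: 30.0
```

arm_command(targets=[[-1, 0, 0, 0, 0], [-3, 0, 0, 0, 0], [-6, 0, 0, 0, 0], [-11, -1, 0, 0.2, 0], [-18, -1, 0, 0.3, 0], [-27, -2, 0, 0.4, 0], [-38, -2, 0, 0.5, 0], [-51, -3, 0, 0.7, 0], [-66, -4, 0, 0.9, 0], [-82, -5, 0, 1.2, 0], [-98, -6, 0, 1.4, 0], [-114, -7, 0, 1.7, 0], [-130, -8, 0, 1.9, 0], [-146, -9, 0, 2.1, 0], [-162, -10, 0, 2.3, 0], [-178, -11, 0, 2.6, 0], [-194, -12, 0, 2.8, 0], [-210, -13, 0, 3.1, 0], [-226, -14, 0, 3.3, 0], [-242, -15, 0, 3.5, 0]])

```text
time: 8.52
ee_pos: [0.5057, -0.0412, 0.3519]
orientation: [[0.135, 0.991, 0.0], [0.991, -0.135, -0.0], [-0.0, 0.0, -1.0]]
contact_force: [0.6, 0.4, -3.6]
finger_gap: 0.0097
gripper_force: 30.0
```

arm_command(targets=[[-16, -1, 0, 0.2, 0], [-32, -2, 0, 0.4, 0], [-48, -4, 0, 0.7, 0], [-64, -5, 0, 0.9, 0], [-80, -6, 0, 1.1, 0], [-96, -7, 0, 1.4, 0], [-111, -8, 0, 1.6, 0], [-125, -9, 0, 1.9, 0], [-138, -10, 0, 2.1, 0], [-149, -10, 0, 2.3, 0], [-159, -11, 0, 2.4, 0], [-167, -12, 0, 2.5, 0], [-173, -12, 0, 2.6, 0], [-178, -13, 0, 2.6, 0], [-181, -13, 0, 2.7, 0], [-183, -13, 0, 2.7, 0], [-183, -13, 0, 2.7, 0], [-183, -13, 0, 2.7, 0]])

```text
time: 10.02
ee_pos: [0.4691, -0.219, 0.3518]
orientation: [[0.18, 0.984, 0.0], [0.984, -0.18, 0.0], [0.0, 0.0, -1.0]]
contact_force: [-0.4, 0.2, -4.1]
finger_gap: 0.0099
gripper_force: 30.0
```

```bash
python3 - <<'E'
from h import *
np.set_printoptions(precision=4,suppress=True)
s=ctrl.sense();print(s['ee_pos'],s['contact_force'],s['wrist_torque'],s['orientation'])
save('side','c3.png',(230,60,450,225),3.6)
E
```

```text
[ 0.4691 -0.219   0.3518] [-0.4073  0.2047 -4.0777] [-0.0665 -0.0629  0.0403] [[ 0.1799  0.9837  0.0001]
 [ 0.9837 -0.1799  0.0001]
 [ 0.0001  0.     -1.    ]]
```

View pics/c3.png

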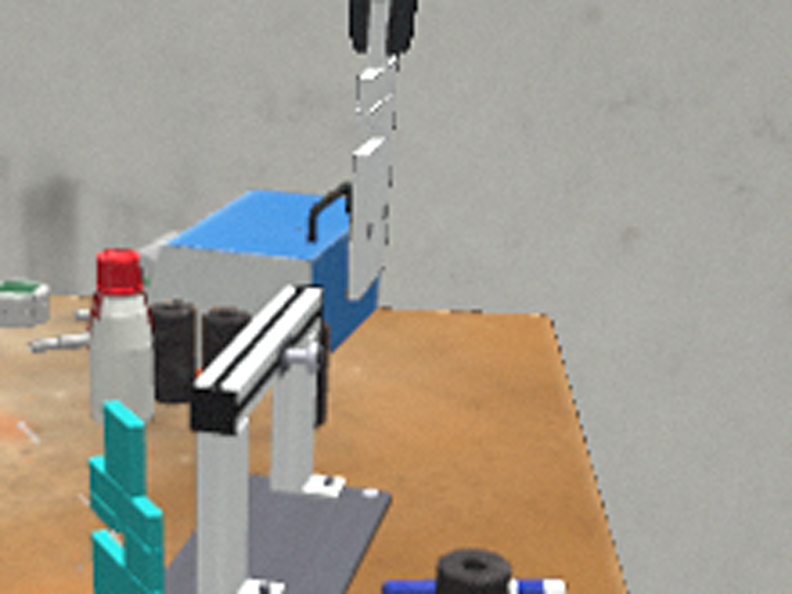

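The plate hangs straight in the fingers and clear of the rail. The pin head shows at (308,357) in the crop. I descend in front of the rail, to the -y side of the pin.

arm_command(targets=[[0, 0, 2, 0, 0], [0, 0, 6, 0, 0], [0, 0, 13, 0, 0], [0, 0, 22, 0, 0], [0, 0, 33, 0, 0], [0, 0, 45, 0, 0], [0, 0, 57, 0, 0], [0, 0, 69, 0, 0], [0, 0, 81, 0, 0], [0, 0, 93, 0, 0], [0, 0, 105, 0, 0], [0, 0, 116, 0, 0], [0, 0, 126, 0, 0], [0, 0, 134, 0, 0], [0, 0, 140, 0, 0], [0, 0, 144, 0, 0], [0, 0, 146, 0, 0], [0, 0, 147, 0, 0], [0, 0, 147, 0, 0]])

```text
time: 11.65
ee_pos: [0.4691, -0.2193, 0.2049]
orientation: [[0.18, 0.984, 0.0], [0.984, -0.18, -0.0], [-0.0, 0.0, -1.0]]
contact_force: [0.4, 0.5, -4.1]
finger_gap: 0.0095
gripper_force: 30.0
```

```bash
python3 - <<'E'
from h import *
np.set_printoptions(precision=4,suppress=True)
s=ctrl.sense();print(s['ee_pos'],s['contact_force'],s['wrist_torque'])
a=ctrl.grab_frame('side')[95:220,270:370]; b=ctrl.grab_frame('top')[180:280,340:480]
A=cv2.resize(a,(400,500),interpolation=2);B=cv2.resize(b,(400,286),interpolation=2)
im=np.zeros((500,800,3),np.uint8);im[:,:400]=A;im[:286,400:]=B
cv2.imwrite('pics/c4.png',im[:,:,::-1])
for n in ('plate_seat','plate_tab','plate_center','pin_gap'):
    print(n,[(np.round(d['position'],1).tolist(),round(d['score'],2)) for d in ctrl.pinpoint(n,'side')])
C=lambda x,y:(190+(y-300)/2.9,325+(x-335)/2.9)
print(tri((60+357/3.6,230+308/3.6),C(576,442)))
R=np.array([.5231,-.165]);Ex=np.array([.984,-.18]);Ey=np.array([.18,.984])
for y in (-5,0,5,10,15): print(y,proj('side',np.r_[R-.022*Ex+y/1000*Ey,.155]),proj('top',np.r_[R-.022*Ex+y/1000*Ey,.155]))
E
```

```text
[ 0.4691 -0.2193  0.2049] [ 0.3698  0.4527 -4.1357] [-0.0144 -0.0997  0.0303]
plate_seat [([308.0, 265.2], 0.94), ([142.9, 330.2], 0.88), ([208.2, 263.8], 0.65), ([307.5, 340.8], 0.59)]
plate_tab [([129.6, 331.0], 0.87), ([289.3, 344.3], 0.84), ([285.4, 266.9], 0.83), ([186.1, 262.3], 0.62)]
plate_center [([156.6, 330.3], 0.97), ([314.9, 269.7], 0.69), ([318.3, 340.4], 0.59)]
pin_gap [([158.2, 314.9], 0.83)]
(array([ 0.5061, -0.1595,  0.1569]), np.float64(0.003922489510503201))
-5 [159.2216 318.6144] [240.9905 411.1743]
0 [159.8526 318.1548] [240.4666 408.6558]
5 [160.489  317.6913] [239.942  406.1341]
10 [161.1305 317.2241] [239.4168 403.6092]
15 [161.7775 316.7529] [238.8908 401.0814]
```

View pics/c4.png

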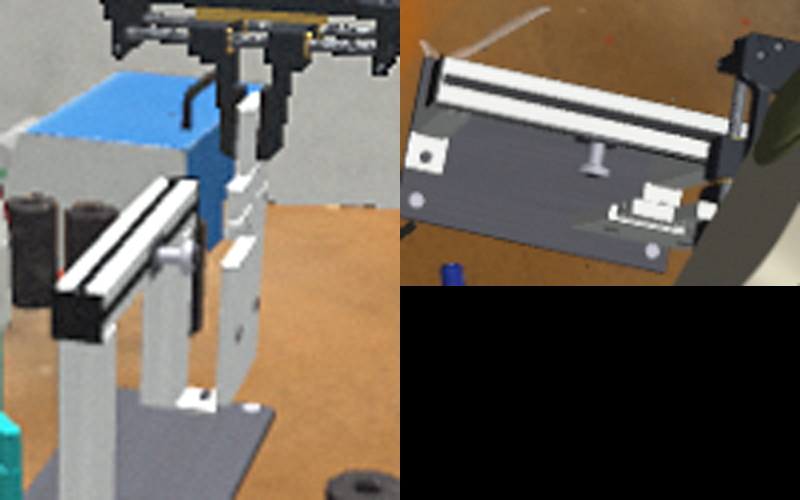

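Side: the slot at (235,215) is level with the pin (175,250), allowing for perspective. Top: the pin head is at (595,165) and the plate is right of it and parallel to the rail. I move back towards the rail and then feel for its face.

arm_command(targets=[[0, 1, 0, 0, 0], [0, 4, 0, 0, 0], [0, 8, 0, 0, 0], [0, 13, 0, 0, 0], [0, 18, 0, 0, 0], [0, 23, 0, 0, 0], [0, 27, 0, 0, 0], [0, 29, 0, 0, 0], [0, 31, 0, 0, 0], [0, 32, 0, 0, 0], [0, 32, 0, 0, 0], [0, 32, 0, 0, 0]])

```text
time: 12.95
ee_pos: [0.5005, -0.2249, 0.2047]
orientation: [[0.18, 0.984, -0.0], [0.984, -0.18, 0.0], [0.0, -0.0, -1.0]]
contact_force: [0.4, 0.1, -4.0]
finger_gap: 0.0102
gripper_force: 30.0
```

arm_command(targets=[[0, 0.5, 0, 0, 0], [0, 1, 0, 0, 0], [0, 1.5, 0, 0, 0], [0, 2, 0, 0, 0], [0, 2.5, 0, 0, 0], [0, 3, 0, 0, 0], [0, 3.5, 0, 0, 0], [0, 4, 0, 0, 0], [0, 4, 0, 0, 0]])

```text
time: 13.7
ee_pos: [0.5045, -0.2257, 0.2047]
orientation: [[0.18, 0.984, 0.0], [0.984, -0.18, -0.0], [0.0, 0.0, -1.0]]
contact_force: [0.4, -0.5, -4.6]
finger_gap: 0.0095
gripper_force: 30.0
```

arm_command(targets=[[0, 0.4, 0, 0, 0], [0, 0.8, 0, 0, 0], [0, 1.2, 0, 0, 0], [0, 1.2, 0, 0, 0]])

```text
time: 14.03
ee_pos: [0.5057, -0.2259, 0.2047]
orientation: [[0.18, 0.984, 0.0], [0.984, -0.18, 0.0], [0.0, -0.0, -1.0]]
contact_force: [0.4, -0.2, -4.6]
finger_gap: 0.0097
gripper_force: 30.0
```

arm_command(targets=[[0, 0.4, 0, 0, 0], [0, 0.8, 0, 0, 0], [0, 0.8, 0, 0, 0]])

```text
time: 14.28
ee_pos: [0.5065, -0.226, 0.2047]
orientation: [[0.18, 0.984, 0.0], [0.984, -0.18, 0.0], [0.0, 0.0, -1.0]]
contact_force: [-1.1, -0.2, -3.1]
finger_gap: 0.0099
gripper_force: 30.0
```

arm_command(targets=[[0, 0.3, 0, 0, 0], [0, 0.6, 0, 0, 0], [0, 0.6, 0, 0, 0]])

```text
time: 14.53
ee_pos: [0.507, -0.2262, 0.2047]
orientation: [[0.18, 0.984, -0.0], [0.984, -0.18, -0.0], [-0.0, -0.0, -1.0]]
contact_force: [0.4, 0.0, -3.9]
finger_gap: 0.0097
gripper_force: 30.0
```

arm_command(targets=[[0, 0.3, 0, 0, 0], [0, 0.6, 0, 0, 0], [0, 0.6, 0, 0, 0]])

```text
time: 14.78
ee_pos: [0.5076, -0.2262, 0.2047]
orientation: [[0.18, 0.984, 0.0], [0.984, -0.18, 0.0], [0.0, 0.0, -1.0]]
contact_force: [-0.1, -0.8, -3.1]
finger_gap: 0.0097
gripper_force: 30.0
```

arm_command(targets=[[0, 0.3, 0, 0, 0], [0, 0.6, 0, 0, 0], [0, 0.6, 0, 0, 0]])

```text
time: 15.03
ee_pos: [0.5082, -0.2263, 0.2047]
orientation: [[0.18, 0.984, -0.0], [0.984, -0.18, 0.0], [0.0, -0.0, -1.0]]
contact_force: [-0.6, -0.1, -3.3]
finger_gap: 0.0097
gripper_force: 30.0
```

arm_command(targets=[[0, 0.3, 0, 0, 0], [0, 0.6, 0, 0, 0], [0, 0.6, 0, 0, 0]])

```text
time: 15.28
ee_pos: [0.5085, -0.2264, 0.2047]
orientation: [[0.18, 0.984, -0.001], [0.984, -0.18, 0.0], [0.0, -0.001, -1.0]]
contact_force: [-2.5, 1.2, -2.5]
finger_gap: 0.0098
gripper_force: 30.0
```

Contact with the rail face was felt at 2.5 N, so this is x = -5. I back off 6 mm to mid-gap and start sliding on.

arm_command(targets=[[0, -2, 0, 0, 0], [0, -4, 0, 0, 0], [0, -5.5, 0, 0, 0], [0, -6.2, 0, 0, 0], [0, -6.2, 0, 0, 0], [1, -6.2, 0, 0, 0], [2, -6.2, 0, 0, 0], [3, -6.2, 0, 0, 0], [4, -6.2, 0, 0, 0], [4, -6.2, 0, 0, 0]])

```text
time: 16.12
ee_pos: [0.5035, -0.2212, 0.2047]
orientation: [[0.18, 0.984, 0.0], [0.984, -0.18, 0.0], [0.0, 0.0, -1.0]]
contact_force: [-0.1, -0.4, -3.6]
finger_gap: 0.0095
gripper_force: 30.0
```

arm_command(targets=[[0.7, 0, 0, 0, 0], [1.4, 0, 0, 0, 0], [2, 0, 0, 0, 0], [2, 0, 0, 0, 0]])

```text
time: 16.45
ee_pos: [0.5038, -0.2194, 0.2047]
orientation: [[0.18, 0.984, 0.0], [0.984, -0.18, 0.0], [0.0, 0.0, -1.0]]
contact_force: [-0.4, -0.2, -3.5]
finger_gap: 0.0095
gripper_force: 30.0
```

arm_command(targets=[[0.7, 0, 0, 0, 0], [1.4, 0, 0, 0, 0], [2, 0, 0, 0, 0], [2, 0, 0, 0, 0]])

```text
time: 16.78
ee_pos: [0.5042, -0.2174, 0.2047]
orientation: [[0.18, 0.984, 0.0], [0.984, -0.18, 0.0], [0.0, -0.0, -1.0]]
contact_force: [-0.1, 1.0, -3.7]
finger_gap: 0.0099
gripper_force: 30.0
```

arm_command(targets=[[0.7, 0, 0, 0, 0], [1.4, 0, 0, 0, 0], [2, 0, 0, 0, 0], [2, 0, 0, 0, 0]])

```text
time: 17.12
ee_pos: [0.5045, -0.2154, 0.2047]
orientation: [[0.18, 0.984, -0.0], [0.984, -0.18, 0.0], [0.0, -0.0, -1.0]]
contact_force: [-0.3, 0.5, -4.0]
finger_gap: 0.0096
gripper_force: 30.0
```

arm_command(targets=[[0.7, 0, 0, 0, 0], [1.4, 0, 0, 0, 0], [2, 0, 0, 0, 0], [2, 0, 0, 0, 0]])

```text
time: 17.45
ee_pos: [0.5049, -0.2134, 0.2047]
orientation: [[0.18, 0.984, 0.0], [0.984, -0.18, 0.0], [0.0, 0.0, -1.0]]
contact_force: [0.3, -0.8, -3.5]
finger_gap: 0.0098
gripper_force: 30.0
```

arm_command(targets=[[0.7, 0, 0, 0, 0], [1.4, 0, 0, 0, 0], [2, 0, 0, 0, 0], [2, 0, 0, 0, 0]])

```text
time: 17.78
ee_pos: [0.5052, -0.2115, 0.2047]
orientation: [[0.18, 0.984, -0.0], [0.984, -0.18, 0.0], [0.0, -0.0, -1.0]]
contact_force: [-0.8, -0.2, -3.8]
finger_gap: 0.0097
gripper_force: 30.0
```

arm_command(targets=[[0.7, 0, 0, 0, 0], [1.4, 0, 0, 0, 0], [2, 0, 0, 0, 0], [2, 0, 0, 0, 0]])

```text
time: 18.12
ee_pos: [0.5056, -0.2095, 0.2047]
orientation: [[0.18, 0.984, 0.0], [0.984, -0.18, 0.0], [0.0, 0.0, -1.0]]
contact_force: [-0.2, 0.1, -3.9]
finger_gap: 0.0095
gripper_force: 30.0
```

arm_command(targets=[[0.7, 0, 0, 0, 0], [1.4, 0, 0, 0, 0], [2, 0, 0, 0, 0], [2, 0, 0, 0, 0]])

```text
time: 18.45
ee_pos: [0.506, -0.2075, 0.2047]
orientation: [[0.18, 0.984, -0.0], [0.984, -0.18, 0.0], [0.0, -0.0, -1.0]]
contact_force: [0.2, 0.8, -4.3]
finger_gap: 0.0097
gripper_force: 30.0
```

```bash
python3 - <<'E'
from h import *
np.set_printoptions(precision=4,suppress=True)
s=ctrl.sense();print(s['ee_pos'],s['contact_force'],s['wrist_torque'])
a=ctrl.grab_frame('side')[95:195,270:350]; b=ctrl.grab_frame('top')[200:270,370:450]
A=cv2.resize(a,(440,550),interpolation=2);B=cv2.resize(b,(360,315),interpolation=2)
im=np.zeros((550,800,3),np.uint8);im[:,:440]=A;im[:315,440:]=B
cv2.imwrite('pics/c5.png',im[:,:,::-1])
E
```

```text
[ 0.506  -0.2075  0.2047] [ 0.1871  0.8221 -4.2654] [-0.0564 -0.0847 -0.0152]
```

View pics/c5.png

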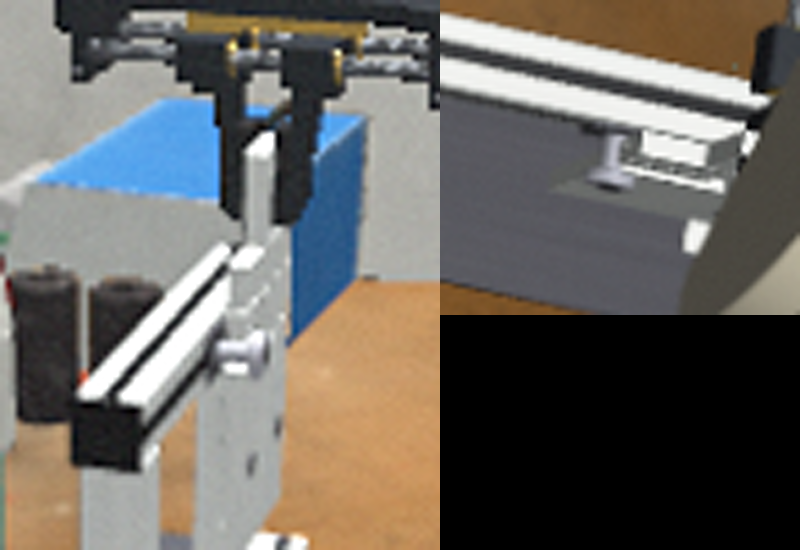

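Both views show the plate between the flange and the head, in top around (620,165), and level with the pin. I keep sliding.

arm_command(targets=[[0.7, 0, 0, 0, 0], [1.4, 0, 0, 0, 0], [2.2, 0, 0, 0, 0], [3, 0, 0, 0, 0], [3, 0, 0, 0, 0]])

```text
time: 18.97
ee_pos: [0.5065, -0.2045, 0.2047]
orientation: [[0.18, 0.984, -0.0], [0.984, -0.18, 0.0], [0.0, -0.0, -1.0]]
contact_force: [0.1, -0.9, -3.8]
finger_gap: 0.0094
gripper_force: 30.0
```

arm_command(targets=[[1, 0, 0, 0, 0], [2, 0, 0, 0, 0], [3, 0, 0, 0, 0], [4, 0, 0, 0, 0], [5, 0, 0, 0, 0], [6, 0, 0, 0, 0], [6, 0, 0, 0, 0]])

```text
time: 19.55
ee_pos: [0.5076, -0.1986, 0.2047]
orientation: [[0.18, 0.984, -0.0], [0.984, -0.18, 0.0], [0.0, -0.0, -1.0]]
contact_force: [-0.1, 0.5, -3.4]
finger_gap: 0.0094
gripper_force: 30.0
```

arm_command(targets=[[1, 0, 0, 0, 0], [2.5, 0, 0, 0, 0], [4, 0, 0, 0, 0], [6, 0, 0, 0, 0], [8, 0, 0, 0, 0], [10, 0, 0, 0, 0], [12, 0, 0, 0, 0], [14, 0, 0, 0, 0], [16, 0, 0, 0, 0], [18, 0, 0, 0, 0], [20, 0, 0, 0, 0], [22, 0, 0, 0, 0], [23.5, 0, 0, 0, 0], [24.5, 0, 0, 0, 0], [25, 0, 0, 0, 0], [25, 0, 0, 0, 0]])

```text
time: 20.88
ee_pos: [0.5121, -0.1741, 0.2047]
orientation: [[0.18, 0.984, -0.0], [0.984, -0.18, -0.0], [-0.0, -0.0, -1.0]]
contact_force: [-0.9, -0.6, -4.8]
finger_gap: 0.0099
gripper_force: 30.0
```

arm_command(targets=[[1, 0, 0, 0, 0], [2, 0, 0, 0, 0], [3, 0, 0, 0, 0], [4, 0, 0, 0, 0], [5, 0, 0, 0, 0], [6, 0, 0, 0, 0], [7, 0, 0, 0, 0], [7, 0, 0, 0, 0]])

```text
time: 21.55
ee_pos: [0.5134, -0.1671, 0.2047]
orientation: [[0.18, 0.984, 0.0], [0.984, -0.18, 0.0], [0.0, 0.0, -1.0]]
contact_force: [-0.2, -1.3, -3.4]
finger_gap: 0.0095
gripper_force: 30.0
```

arm_command(targets=[[0.4, 0, 0, 0, 0], [0.8, 0, 0, 0, 0], [1.2, 0, 0, 0, 0], [1.2, 0, 0, 0, 0]])

```text
time: 21.88
ee_pos: [0.5135, -0.1661, 0.2047]
orientation: [[0.18, 0.984, -0.0], [0.984, -0.18, -0.0], [-0.0, -0.0, -1.0]]
contact_force: [-0.6, -0.4, -3.9]
finger_gap: 0.0099
gripper_force: 30.0
```

arm_command(targets=[[0.4, 0, 0, 0, 0], [0.8, 0, 0, 0, 0], [0.8, 0, 0, 0, 0]])

```text
time: 22.13
ee_pos: [0.5137, -0.1653, 0.2047]
orientation: [[0.18, 0.984, -0.0], [0.984, -0.18, 0.0], [0.0, -0.0, -1.0]]
contact_force: [0.1, -0.2, -3.5]
finger_gap: 0.0096
gripper_force: 30.0
```

arm_command(targets=[[0.4, 0, 0, 0, 0], [0.8, 0, 0, 0, 0], [0.8, 0, 0, 0, 0]])

```text
time: 22.38
ee_pos: [0.5138, -0.1645, 0.2047]
orientation: [[0.18, 0.984, -0.0], [0.984, -0.18, 0.0], [0.0, -0.0, -1.0]]
contact_force: [0.1, -0.1, -4.6]
finger_gap: 0.0094
gripper_force: 30.0
```

arm_command(targets=[[0.4, 0, 0, 0, 0], [0.8, 0, 0, 0, 0], [0.8, 0, 0, 0, 0]])

```text
time: 22.63
ee_pos: [0.514, -0.1637, 0.2048]
orientation: [[0.18, 0.984, 0.0], [0.984, -0.18, 0.0], [0.0, 0.0, -1.0]]
contact_force: [-0.4, -0.2, -3.5]
finger_gap: 0.0095
gripper_force: 30.0
```

arm_command(targets=[[0.4, 0, 0, 0, 0], [0.6, 0, 0, 0, 0], [0.6, 0, 0, 0, 0]])

```text
time: 22.88
ee_pos: [0.5141, -0.1631, 0.2047]
orientation: [[0.18, 0.984, 0.0], [0.984, -0.18, 0.0], [0.0, 0.0, -1.0]]
contact_force: [0.2, 0.5, -3.6]
finger_gap: 0.0098
gripper_force: 30.0
```

arm_command(targets=[[0.4, 0, 0, 0, 0], [0.8, 0, 0, 0, 0], [0.8, 0, 0, 0, 0]])

```text
time: 23.13
ee_pos: [0.5142, -0.1623, 0.2047]
orientation: [[0.18, 0.984, -0.0], [0.984, -0.18, 0.0], [0.0, -0.0, -1.0]]
contact_force: [-0.0, 0.4, -4.1]
finger_gap: 0.0097
gripper_force: 30.0
```

arm_command(targets=[[0.4, 0, 0, 0, 0], [0.7, 0, 0, 0, 0], [0.7, 0, 0, 0, 0]])

```text
time: 23.38
ee_pos: [0.5143, -0.1616, 0.2047]
orientation: [[0.18, 0.984, -0.0], [0.984, -0.18, 0.0], [0.0, -0.0, -1.0]]
contact_force: [0.4, -0.3, -4.3]
finger_gap: 0.0095
gripper_force: 30.0
```

arm_command(targets=[[0.4, 0, 0, 0, 0], [0.6, 0, 0, 0, 0], [0.6, 0, 0, 0, 0]])

```text
time: 23.63
ee_pos: [0.5145, -0.1611, 0.2047]
orientation: [[0.18, 0.984, 0.0], [0.984, -0.18, -0.0], [-0.0, 0.0, -1.0]]
contact_force: [0.5, 0.0, -4.2]
finger_gap: 0.0096
gripper_force: 30.0
```

arm_command(targets=[[0.4, 0, 0, 0, 0], [0.7, 0, 0, 0, 0], [0.7, 0, 0, 0, 0]])

```text
time: 23.88
ee_pos: [0.5146, -0.1605, 0.2047]
orientation: [[0.18, 0.984, -0.0], [0.984, -0.18, -0.0], [-0.0, 0.0, -1.0]]
contact_force: [0.4, -0.1, -2.7]
finger_gap: 0.0097
gripper_force: 30.0
```

arm_command(targets=[[0.4, 0, 0, 0, 0], [0.6, 0, 0, 0, 0], [0.6, 0, 0, 0, 0]])

```text
time: 24.13
ee_pos: [0.5146, -0.1602, 0.2047]
orientation: [[0.18, 0.984, -0.0], [0.984, -0.18, -0.001], [-0.001, 0.0, -1.0]]
contact_force: [-0.1, -3.3, -4.6]
finger_gap: 0.0095
gripper_force: 30.0
```

arm_command(targets=[[0.4, 0, 0, 0, 0], [0.6, 0, 0, 0, 0], [0.6, 0, 0, 0, 0]])

```text
time: 24.38
ee_pos: [0.5148, -0.1596, 0.2047]
orientation: [[0.18, 0.984, -0.0], [0.984, -0.18, -0.001], [-0.001, 0.0, -1.0]]
contact_force: [-0.8, -5.0, -5.8]
finger_gap: 0.0097
gripper_force: 30.0
```

The slot end met the pin at about 5 N. I back off 2.4 mm to centre the pin in the pocket and lower.

arm_command(targets=[[-1, 0, 0, 0, 0], [-2, 0, 0, 0, 0], [-2.4, 0, 0, 0, 0], [-2.4, 0, 0, 0, 0], [-2.4, 0, 0.7, 0, 0], [-2.4, 0, 1.4, 0, 0], [-2.4, 0, 2.1, 0, 0], [-2.4, 0, 2.8, 0, 0], [-2.4, 0, 2.8, 0, 0]])

```text
time: 25.13
ee_pos: [0.5143, -0.1615, 0.2017]
orientation: [[0.18, 0.984, -0.0], [0.984, -0.18, 0.0], [0.0, -0.0, -1.0]]
contact_force: [0.2, -0.3, -4.3]
finger_gap: 0.01
gripper_force: 30.0
```

arm_command(targets=[[0, 0, 0.7, 0, 0], [0, 0, 1.4, 0, 0], [0, 0, 2, 0, 0], [0, 0, 2, 0, 0]])

```text
time: 25.47
ee_pos: [0.5143, -0.1616, 0.1998]
orientation: [[0.18, 0.984, -0.0], [0.984, -0.18, 0.0], [0.0, -0.0, -1.0]]
contact_force: [-0.1, 0.3, -3.7]
finger_gap: 0.0096
gripper_force: 30.0
```

arm_command(targets=[[0, 0, 0.7, 0, 0], [0, 0, 1.4, 0, 0], [0, 0, 2, 0, 0], [0, 0, 2, 0, 0]])

```text
time: 25.8
ee_pos: [0.5143, -0.1616, 0.1978]
orientation: [[0.18, 0.984, -0.0], [0.984, -0.18, 0.0], [0.0, -0.0, -1.0]]
contact_force: [-0.2, 0.3, -4.0]
finger_gap: 0.01
gripper_force: 30.0
```

arm_command(targets=[[0, 0, 0.7, 0, 0], [0, 0, 1.4, 0, 0], [0, 0, 2.1, 0, 0], [0, 0, 2.8, 0, 0], [0, 0, 3.5, 0, 0], [0, 0, 3.5, 0, 0]])

```text
time: 26.3
ee_pos: [0.5143, -0.1616, 0.1942]
orientation: [[0.18, 0.984, -0.0], [0.984, -0.18, 0.0], [0.0, -0.0, -1.0]]
contact_force: [-0.3, -0.2, -3.8]
finger_gap: 0.0097
gripper_force: 30.0
```

arm_command(targets=[[0, 0, 0.5, 0, 0], [0, 0, 1, 0, 0], [0, 0, 1.5, 0, 0], [0, 0, 1.5, 0, 0]])

```text
time: 26.63
ee_pos: [0.5143, -0.1616, 0.1928]
orientation: [[0.18, 0.984, -0.0], [0.984, -0.18, 0.0], [0.0, -0.0, -1.0]]
contact_force: [-0.1, -0.8, -3.3]
finger_gap: 0.0095
gripper_force: 30.0
```

arm_command(targets=[[0, 0, 0.4, 0, 0], [0, 0, 0.8, 0, 0], [0, 0, 0.8, 0, 0]])

```text
time: 26.88
ee_pos: [0.5143, -0.1616, 0.192]
orientation: [[0.18, 0.984, -0.0], [0.984, -0.18, 0.0], [0.0, -0.0, -1.0]]
contact_force: [0.5, 0.4, -4.2]
finger_gap: 0.0098
gripper_force: 30.0
```

arm_command(targets=[[0, 0, 0.4, 0, 0], [0, 0, 0.8, 0, 0], [0, 0, 0.8, 0, 0]])

```text
time: 27.13
ee_pos: [0.5143, -0.1616, 0.1912]
orientation: [[0.18, 0.984, -0.0], [0.984, -0.18, 0.0], [0.0, -0.0, -1.0]]
contact_force: [0.4, -0.8, -3.3]
finger_gap: 0.0098
gripper_force: 30.0
```

arm_command(targets=[[0, 0, 0.3, 0, 0], [0, 0, 0.6, 0, 0], [0, 0, 0.6, 0, 0]])

```text
time: 27.38
ee_pos: [0.5144, -0.1616, 0.1907]
orientation: [[0.18, 0.984, -0.0], [0.984, -0.18, -0.0], [-0.0, -0.0, -1.0]]
contact_force: [-0.1, -0.4, -3.7]
finger_gap: 0.0099
gripper_force: 30.0
```

arm_command(targets=[[0, 0, 0.3, 0, 0], [0, 0, 0.6, 0, 0], [0, 0, 0.6, 0, 0]])

```text
time: 27.63
ee_pos: [0.5143, -0.1616, 0.19]
orientation: [[0.18, 0.984, -0.0], [0.984, -0.18, 0.0], [0.0, -0.0, -1.0]]
contact_force: [-1.1, 0.8, -3.6]
finger_gap: 0.0098
gripper_force: 30.0
```

arm_command(targets=[[0, 0, 0.3, 0, 0], [0, 0, 0.6, 0, 0], [0, 0, 0.6, 0, 0]])

```text
time: 27.88
ee_pos: [0.5144, -0.1616, 0.1896]
orientation: [[0.18, 0.984, 0.0], [0.984, -0.18, -0.0], [-0.0, 0.0, -1.0]]
contact_force: [-0.3, 0.5, -3.1]
finger_gap: 0.0099
gripper_force: 30.0
```

arm_command(targets=[[0, 0, 0.3, 0, 0], [0, 0, 0.5, 0, 0], [0, 0, 0.5, 0, 0]])

```text
time: 28.13
ee_pos: [0.5145, -0.1617, 0.1895]
orientation: [[0.18, 0.984, 0.001], [0.984, -0.18, -0.0], [-0.0, 0.001, -1.0]]
contact_force: [-1.8, 1.4, 2.0]
finger_gap: 0.0095
gripper_force: 30.0
```

The pin now bears on the pocket ceiling (wrist z force went from -4 to +2 N). I relax a touch, release and rise.

arm_command(targets=[[0, 0, -0.3, 0, 0], [0, 0, -0.3, 0, 0], [0, 0, -0.3, 0, 11], [0, 0, -0.3, 0, 13], [0, 0, -0.3, 0, 15], [0, 0, -0.3, 0, 18], [0, 0, -0.3, 0, 22], [0, 0, -0.3, 0, 26], [0, 0, -0.3, 0, 30], [0, 0, -0.3, 0, 35], [0, 0, -0.3, 0, 40], [0, 0, -0.3, 0, 40], [0, 0, -0.3, 0, 40], [0, 0, -0.3, 0, 40]])

```text
time: 29.3
ee_pos: [0.5144, -0.1616, 0.1893]
orientation: [[0.18, 0.984, 0.0], [0.984, -0.18, -0.0], [-0.0, 0.0, -1.0]]
contact_force: [-0.4, 0.1, 0.6]
finger_gap: 0.0354
gripper_force: 0.0
```

```bash
python3 - <<'E'
from h import *
a=ctrl.grab_frame('side')[95:215,270:350]; b=ctrl.grab_frame('top')[200:270,370:450]
A=cv2.resize(a,(400,600),interpolation=2);B=cv2.resize(b,(400,350),interpolation=2)
im=np.zeros((600,800,3),np.uint8);im[:,:400]=A;im[:350,400:]=B
cv2.imwrite('pics/c6.png',im[:,:,::-1])
E
```

```text
(no output)
```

View pics/c6.png

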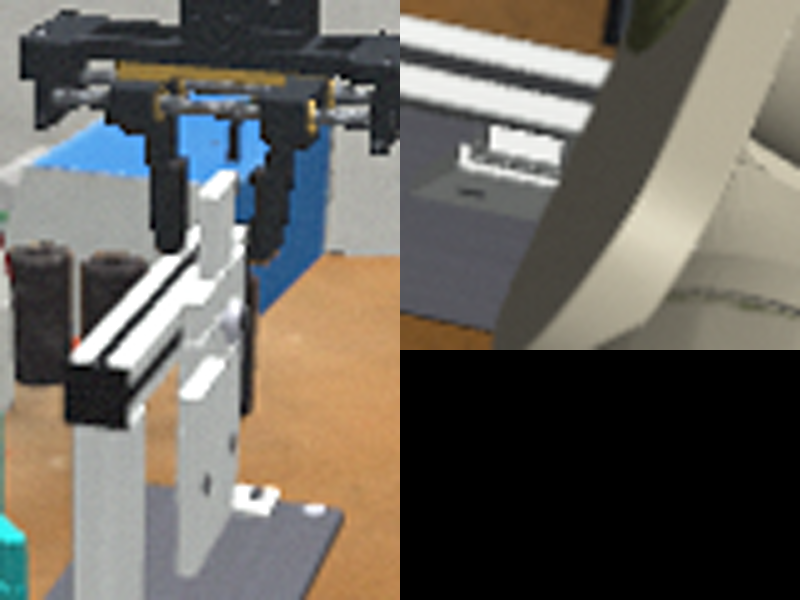

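The plate hangs upright on the pin, with the head at (233,320) in front of it, and the fingers are clear on both sides. I rise away.

arm_command(targets=[[0, 0, -3, 0, 40], [0, 0, -8, 0, 40], [0, 0, -15, 0, 40], [0, 0, -25, 0, 40], [0, 0, -37, 0, 40], [0, 0, -50, 0, 40], [0, 0, -65, 0, 40], [0, 0, -80, 0, 40], [0, 0, -95, 0, 40], [0, 0, -108, 0, 40], [0, 0, -115, 0, 40], [0, 0, -120, 0, 40], [0, 0, -120, 0, 40], [0, 0, -120, 0, 40], [0, 0, -120, 0, 40], [0, 0, -120, 0, 40], [0, 0, -120, 0, 40], [0, 0, -120, 0, 40]])

```text
time: 30.9
ee_pos: [0.5143, -0.1616, 0.309]
orientation: [[0.18, 0.984, -0.0], [0.984, -0.18, 0.0], [0.0, -0.001, -1.0]]
contact_force: [0.5, 0.5, 0.4]
finger_gap: 0.0351
gripper_force: 0.0
```

```bash
python3 - <<'E'
from h import *
f1=ctrl.grab_frame('side')
for n in ('plate_seat','plate_tab','plate_center'):
    print(n,[(np.round(d['position'],1).tolist(),round(d['score'],2)) for d in ctrl.pinpoint(n,'side')])
f2=ctrl.grab_frame('side'); print('motion px diff',np.abs(f1[95:220,270:350].astype(int)-f2[95:220,270:350]).mean())
for dz in (.0495,0,-.0255): print(proj('side',np.array([.5133,-.161,.155+dz])))
cv2.imwrite('pics/c7.png',cv2.resize(f2[80:220,250:370],None,fx=4,fy=4,interpolation=2)[:,:,::-1])
E
```

```text
plate_seat [([306.9, 340.6], 0.96), ([305.0, 264.5], 0.72), ([206.9, 265.9], 0.62), ([158.2, 310.4], 0.57)]
plate_tab [([288.1, 341.6], 0.97), ([137.3, 311.8], 0.81), ([287.7, 266.7], 0.77), ([298.9, 285.0], 0.16)]
plate_center [([317.9, 267.8], 0.96), ([163.5, 309.0], 0.69), ([214.9, 266.1], 0.64), ([318.7, 341.5], 0.61)]
motion px diff 2.2323666666666666
[140.71397118 314.11423622]
[159.65915843 313.484762  ]
[169.09607752 313.17253488]
```

View pics/c7.png

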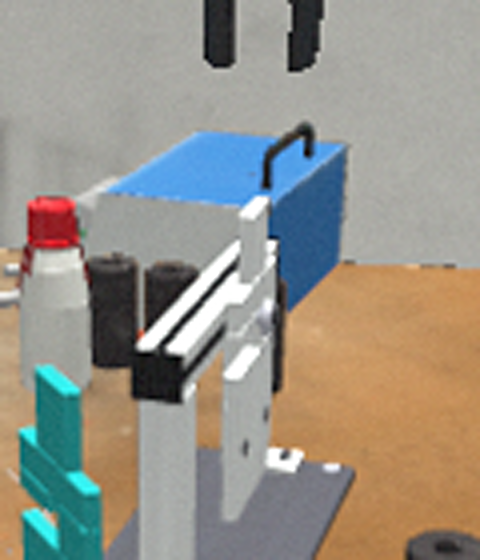

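arm_command(targets=[[0, 0, -20, 0, 40], [0, 0, -30, 0, 40], [0, 0, -30, 0, 40], [0, 0, -30, 0, 40], [0, 0, -30, 0, 40], [0, 0, -30, 0, 40], [0, 0, -30, 0, 40], [0, 0, -30, 0, 40], [0, 0, -30, 0, 40], [0, 0, -30, 0, 40], [0, 0, -30, 0, 40], [0, 0, -30, 0, 40]])

```text
time: 32.15
ee_pos: [0.5144, -0.1616, 0.3393]
orientation: [[0.18, 0.984, -0.0], [0.984, -0.18, 0.0], [0.0, -0.0, -1.0]]
contact_force: [-0.3, -0.4, -0.4]
finger_gap: 0.0355
gripper_force: 0.0
```

```bash
python3 - <<'E'
from h import *
np.set_printoptions(precision=1,suppress=True)
Y,X=np.array([.18,.984,0]),np.array([.984,-.18,0]);Z=np.array([0,0,1])
S=np.array([.5143,-.1616,.155])
f1=ctrl.grab_frame('side')
# predicted vs crop pixels for near-edge corners: left(back) edge of tab top and panel bottom, at scale 4 offset (250,80)
for n,p in (('tabtopback',S+20e-3*Y+5e-3*X+72e-3*Z),('panelbottomback',S+46.5e-3*Y+5e-3*X-123e-3*Z),('tabtopfront',S+20e-3*Y-5e-3*X+72e-3*Z),('panelbottomfront',S+46.5e-3*Y-5e-3*X-123e-3*Z)):
    q=proj('side',p);print(n,(q[1]-250)*4,(q[0]-80)*4)
n=('plate_tab','plate_seat','plate_center')
for k in n: print(k,[d['position'] for d in ctrl.pinpoint(k,'side') if 100<d['position'][0]<190])
f2=ctrl.grab_frame('side');print(np.abs(f1[95:220,270:350].astype(int)-f2[95:220,270:350]).mean())
E
```

```text
tabtopback 240.0290391222518 214.92678952678602
panelbottomback 221.43013884045126 521.4795420776294
tabtopfront 256.0867237225832 216.33354286639883
panelbottomfront 236.43079958600993 523.5865969424912
plate_tab [[184.8, 260.6], [137.8, 312.5]]
plate_seat [[157.1, 309.5]]
plate_center [[170.1, 312.6], [136.6, 313.2]]
2.186366666666667
```

The corners predicted for an upright plate, (240,215) and (221,521), match what the picture shows, (240,207) and (223,518). The frames differ only by noise, so the plate is home and still.

```bash
python3 -c "from workcell import ctrl; print(ctrl.sign_off())"
```

```text
the job is handed in; nothing more can be done
None
```

The job is handed in: the plate hangs released on the pin behind its head, upright and still in the last pictures. The highest force read while feeling for contact was about 5 N; no verdict was returned at hand-in.

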